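Make up the setting job and the wax job on a jeweller's bench

ROBOT

A 6-joint arm with a two-finger parallel gripper is mounted at the origin on the work surface. World frame = base frame: x ahead of the robot, y to its left, z up, the work surface at z = 0. Lengths are in mm, angles in rad, forces in N, time in s.
With the tool pointing down it reaches from about 350 to 975 mm from the base axis. Payload 7.1 kg.
Tool frame: the origin (TCP) lies on the centre line of the jaws, within the pads' length; the fingertips stand 17 mm ahead of it and the grasp point (between the pads) lies 2 mm behind it (tip_extent is the distance from the TCP to the fingertips, in mm); z points along the fingers, y is the line along which they close (so a half turn about z gives the same grasp; the last joint's range is limited). The gripper opens to 88 mm and grips with 3 to 60 N. Pads are 20 mm wide; open, the fingers measure 115 mm over their backs; the gripper's body (75 mm by 178 mm) begins 61 mm behind the grasp point.
Start: joints at [-1.192, 0.423, 1.63, -0, 1.089, -0.019], TCP at [242.135, -576.173, 239.675] pointing down, gripper open.
Joint ranges: [-3, 3], [-0.9, 2.11], [0.09, 2.58], [-1.31, 4.45], [0.11, 2.69], [-2.54, 2.54]. Speed limits (rad/s): [2.39, 2.39, 3.01, 3.14, 3.14, 3.14].

INTERFACE

Orientations are given as a rotation vector (axis times angle).
In Python, from workcell import get_obs, get_image, camera_model, close_job, look_for, outline_of, pinpoint, tip_extent gives the robot as it stands.
- The arm moves only by the shell command python3 -m jog 'ROWS'. ROWS is text: rows parted by semicolons, each of 7 numbers parted by spaces: the shift along the tool's x, y, z as a fraction of full scale, then the turn, a rotation vector about the tool's x, y, z as a fraction of full scale, then the closure, from -1 (fully open) to 1 (shut). A call has 1 to 8 rows; each row is the pose to reach, as a shift and turn from the pose commanded when the call began, along the tool's axes at that moment; what a row does not reach only later rows make up. Full scale, the value 1, is 0.2 m for a shift and 30 degrees for a turn. A row lasts 1/10 s, in which the tool goes at most 50 mm and 8.59 degrees, less where a joint would pass 70% of its speed; a pose out of reach is approached as far as the arm can. A call with a number of a shift or a turn outside -1 to 1 is refused whole. A call with a gripper value outside its range is refused whole. The fingers move at their own pace and stop on an object; the grip force is fixed at half the most. Time passes only in rows, so rows that repeat a pose let the fingers close. It gives the time, the measured TCP pose, the force, the opening and the grip force at its end, in the units of the state.
- get_obs(): the state, without advancing time (a new reading comes with each control period).
- get_image(name): name is "scene" or "top" or "wrist"; returns the picture (400x640x3 uint8, red, green, blue); there is no depth.
- camera_model(name): a dict with "fx", "fy", "cx", "cy" (pixels), "origin" and "orientation" of the camera in the world; the wrist camera has in their place "tool_from_camera" (4x4, takes a point from camera to tool coordinates, whose origin is the TCP and whose axes are the flange's). Camera axes: x right, y down, z forward; pixel columns grow to the right and rows downward; lengths in mm; the calibration is good to about 2 mm. A picture is of the moment at which its call begins: read the wrist's pose just before it. camera_model takes no time and is no camera call.
- close_job(): hands the job in; it is judged then, once.
Trained networks look in the newest picture that a camera, given by its name, has taken for a name from the list of things; names that differ only in an ending like _2 or _b are one class to them, and where a whole thing is asked for, a point or a joint stands for the part that bears it (a point fixed in the world has none). Each returns a list of dicts, best first, with "confidence" (0 to 1); they miss things now and then, are a little off and sometimes report something else, mostly with a low value. They report only what shows in the picture. A call takes as long as a camera call.
- look_for(target, camera): "xyz" ([x, y, z] in mm, in the coordinates of the camera as it stood for that picture, good to about 4 mm: the middle of the surface that is visible of it).
- outline_of(target, camera): "mask" (400x640 bool, what is visible of it).
- pinpoint(target, camera): "xyz" ([x, y, z] in mm, in the coordinates of the camera as it stood for that picture, good to about 4 mm: a listed point, or the origin of a listed thing).
The state is a dict: "t": time; "qpos": joint angles; "qvel": joint speeds; "joint_torque": joint torques, N m; "ee_pos": TCP position; "orientation": TCP orientation; "ft_force": force on the tool from outside, world axes, zero at the start; "moment": the same for the moment, N m; "width": finger opening in mm; "grasp_force": force on a finger pad.
Only numpy, scipy, OpenCV 4.12 (cv2) and the standard library are available. Lean on these libraries where they do the work, as an engineer would, in place of code of your own. Each camera call takes 0.05 s, during which the arm holds its last target. There are 200 camera calls.

TASK

Make up two jobs from the stock on the jeweller's bench. For the setting job, lay the silver bangle flat on the floor of the deep blue box, then seat the black lift-out tray level on the box's ledges above it, and only then stand the white-capped jar of stones in either bay of that tray. For the wax job, lay the purple wax tablet flat in the large compartment of the shallow yellow tray and stand the red-capped jar in its small compartment, in whatever order suits; set every piece down rather than dropping it, and leave the gold bangle, the green wax and the ball vise alone.

Things in the scene. Friction and masses are not known exactly. Their poses are not given: they have to be found in the camera images.
- blue_box: Deep blue open job box, fixed. Outside 158 (x) x 124 (y) x 54 mm high, walls and floor 4 mm. Inside each short wall (-x, +x) a solid ledge 12 mm wide, top 28 mm above the origin; the floor between them is 126 x 116 mm, 4 mm above the origin. The lift-out tray rests on both ledges, its x along the box's x (either way round), 5 mm play all round. Origin: centre of underside; x along the long side.
- yellow_tray: Shallow yellow open job tray, fixed. Outside 168 (x) x 128 (y) x 22 mm high, walls and floor 3 mm. A 4 mm partition of wall height at x = +19 mm makes a large compartment (98 in x by 122 in y, centre x = -32, y = 0 mm) and a small one (60 by 122, centre x = +51, y = 0 mm), floors 3 mm above the origin. Origin: centre of underside; x along the long side.
- lift_tray: Loose black tray, grey felt in two bays, 120 g, 140 (x) x 106 (y) mm, floor 3 mm thick, rim top at 11 mm. A low partition at x = 0 bears the grip, an upright bar 10 mm thick in x, 56 mm long in y, top at 29 mm: pinch it across x. Bay centres x = +35 and -35 mm, y = 0; each 65 (x) by 100 (y) mm, floor 3 mm above the origin. Origin: centre of underside; x along the long side.
- silver_bangle: Loose silver-coloured metal bangle lying flat: ring of 66 mm outer and 56 mm inner diameter, 18 mm high, 70 g. It can be gripped across its outside, over the full 66 mm. Origin: on its axis, in the plane of its underside; z up.
- white_jar: Loose small round jar of clear stones, clear body with white cap, standing upright: 34 mm diameter at the cap (upper 12 mm), 32 mm below, 30 mm high, 40 g. Origin: centre of the underside; z up.
- purple_wax: Loose purple carving-wax tablet lying flat, 70 (x) x 40 (y) x 20 mm high, 55 g. Origin: centre of the underside; x along its long side, z up.
- red_jar: Loose small round jar of red stones, clear body with red cap, standing upright: 34 mm diameter at the cap (upper 12 mm), 32 mm below, 30 mm high, 40 g. Origin: centre of the underside; z up.
- gold_bangle: Loose gold-coloured bangle of the same size as the silver one (66 mm outer diameter, 18 mm high). Not wanted: leave it where it lies. Origin: on its axis, at its underside.
- green_wax: Loose green wax tablet of the same size as the purple one (70 x 40 x 20 mm). Not wanted: leave it where it lies. Origin: centre of the underside; x along its long side.
- ball_vise: Chrome ball vise on a black base, 130 mm diameter, 126 mm high, fixed at the side of the work. Not used: keep off it. Origin: centre of the underside.

How it is judged (in metres and radians):
On the way, in this order (a step that is already met when the one before it is completed fails the run):
1. the silver bangle lies flat on the floor of the blue box, let go (x of silver_bangle in the frame of blue_box between -0.035 and 0.035 m and y of silver_bangle in the frame of blue_box between -0.032 and 0.032 m and z of silver_bangle in the frame of blue_box between 0.001 and 0.009 m and angle between silver_bangle's own z axis and vertical below 0.1 rad and contact force between the fingers and silver_bangle below 0.05 N), for 0.2 s.
2. the lift-out tray sits level on both ledges of the blue box above the bangle, let go (x of silver_bangle in the frame of blue_box between -0.035 and 0.035 m and y of silver_bangle in the frame of blue_box between -0.032 and 0.032 m and z of silver_bangle in the frame of blue_box between 0.001 and 0.009 m and x of lift_tray in the frame of blue_box between -0.009 and 0.009 m and y of lift_tray in the frame of blue_box between -0.009 and 0.009 m and z of lift_tray in the frame of blue_box between 0.025 and 0.031 m and angle between lift_tray's own z axis and vertical below 0.05 rad and angle between the x axis of lift_tray and the x axis of blue_box, either way round below 0.12 rad and contact force between the fingers and lift_tray below 0.05 N), for 0.2 s.
3. the white-capped jar stands in a bay of the seated tray (x of lift_tray in the frame of blue_box between -0.009 and 0.009 m and y of lift_tray in the frame of blue_box between -0.009 and 0.009 m and z of lift_tray in the frame of blue_box between 0.025 and 0.031 m and angle between lift_tray's own z axis and vertical below 0.05 rad and angle between the x axis of lift_tray and the x axis of blue_box, either way round below 0.12 rad and (x of white_jar in the frame of lift_tray between 0.018 and 0.056 m or x of white_jar in the frame of lift_tray between -0.056 and -0.018 m) and y of white_jar in the frame of lift_tray between -0.038 and 0.038 m and z of white_jar in the frame of lift_tray between 0.001 and 0.007 m and angle between white_jar's own z axis and vertical below 0.1 rad), for 0.2 s.
At the end, for the whole second after the job is handed in: Bangle flat on the blue box's floor; lift-out tray level on the ledges above it (within 9 mm of centre); white-capped jar upright on the tray's floor in a bay; purple wax flat in the yellow tray's large compartment, red-capped jar upright in its small one; all released and at rest (all of step 3 and x of silver_bangle in the frame of blue_box between -0.035 and 0.035 m and y of silver_bangle in the frame of blue_box between -0.032 and 0.032 m and z of silver_bangle in the frame of blue_box between 0.001 and 0.009 m and angle between each of silver_bangle, purple_wax, red_jar's own z axis and vertical below 0.1 rad and x of purple_wax in the frame of yellow_tray between -0.066 and 0.002 m and y of purple_wax in the frame of yellow_tray between -0.045 and 0.045 m and z of purple_wax in the frame of yellow_tray between 0.001 and 0.007 m and x of red_jar in the frame of yellow_tray between 0.033 and 0.069 m and y of red_jar in the frame of yellow_tray between -0.05 and 0.05 m and z of red_jar in the frame of yellow_tray between 0.001 and 0.007 m and linear speed of each of silver_bangle, lift_tray, white_jar, purple_wax, red_jar below 0.02 m/s and angular speed of each of silver_bangle, lift_tray, white_jar, purple_wax, red_jar below 0.2 rad/s); the robot touches nothing.
It fails at once if the gold bangle is shifted more than 15 mm (distance of gold_bangle from where it was at the start of the episode above 0.015 m).
It fails at once if the green wax is shifted more than 15 mm (distance of green_wax from where it was at the start of the episode above 0.015 m).
It fails at once if the robot bumps the ball vise (contact force between any of the arm, the fingers and ball_vise above 2 N).
It fails at once if a piece is dropped (falls freely from more than about 25 mm) ((linear speed of silver_bangle above 0.7 m/s and contact force between the fingers and silver_bangle below 0.02 N) or (linear speed of lift_tray above 0.7 m/s and contact force between the fingers and lift_tray below 0.02 N) or (linear speed of white_jar above 0.7 m/s and contact force between the fingers and white_jar below 0.02 N) or (linear speed of purple_wax above 0.7 m/s and contact force between the fingers and purple_wax below 0.02 N) or (linear speed of red_jar above 0.7 m/s and contact force between the fingers and red_jar below 0.02 N)).
It also fails if it takes over 122 s, if anything falls off the work surface, if the arm or the gripper's body presses on something with over 40 N, if the wrist force passes 120 N, or if a joint passes its speed limit or range.

## Working session

There is one attempt and no reset: what is moved stays moved. The work goes in short steps, Python scripts to look and compute and a shell command to move; the robot and the scene stay as the last step left them, time stands still between calls to the robot, and variables do not carry over. Pictures are saved under pics/ and viewed, at most 18 in all, crops included, and the job is handed in when it is done.

```bash
ls; mkdir -p pics; cat > h.py <<'E'
import numpy as np, cv2
from scipy.spatial.transform import Rotation as R
from workcell import *
def cam(n,obs=None):
    c=camera_model(n)
    if n=='wrist':
        o=obs or get_obs(); T=np.eye(4); T[:3,:3]=R.from_rotvec(o['orientation']).as_matrix(); T[:3,3]=o['ee_pos']
        M=T@np.array(c['tool_from_camera'])
    else:
        M=np.eye(4); q=np.array(c['orientation'],float)
        M[:3,:3]=R.from_rotvec(q).as_matrix() if q.size==3 else (q if q.shape==(3,3) else R.from_quat(q).as_matrix()); M[:3,3]=c['origin']
    return c,M
def save(n,name):
    im=get_image(n); cv2.imwrite('pics/'+name,im[:,:,::-1]); return im
def w(M,p): return M[:3,:3]@np.array(p)+M[:3,3]
def ray(c,M,u,v,z):
    d=M[:3,:3]@np.array([(u-c['cx'])/c['fx'],(v-c['cy'])/c['fy'],1]); return M[:3,3]+d*(z-M[2,3])/d[2]
def proj(c,M,P):
    q=M[:3,:3].T@(np.array(P)-M[:3,3]); return q[0]/q[2]*c['fx']+c['cx'],q[1]/q[2]*c['fy']+c['cy']
E
python3 - <<'E'
from h import *
print(get_obs())
for n in ['scene','top','wrist']: print(camera_model(n))
for n in ['top','scene']:
    save(n,n+'0.png'); c,M=cam(n)
    for t in ['blue_box','yellow_tray','lift_tray','silver_bangle','white_jar','purple_wax','red_jar','gold_bangle','green_wax','ball_vise']:
        print(n,t,[(w(M,d['xyz']).round().tolist(),round(d['confidence'],2)) for d in pinpoint(t,n)[:2]])
E
```

```text
pics
{'t': 0.0, 'qpos': array([-1.19197708e+00,  4.23856683e-01,  1.63070996e+00, -4.77212058e-05,
        1.08859429e+00, -1.90010786e-02]), 'qvel': array([ 0.00052251,  0.00175231,  0.00048561, -0.00015164,  0.00148337,
       -0.00022022]), 'joint_torque': array([-3.73855855e-04, -5.44631839e+01, -2.73673064e+01,  6.43292419e-02,
        2.26987054e-02, -1.35612931e-04]), 'ee_pos': array([ 241.94125756, -575.6809927 ,  238.88394924]), 'orientation': array([-3.07813630e+00, -6.20512871e-01,  5.05875492e-04]), 'ft_force': array([-0.06069594, -0.49458985,  0.59683632]), 'moment': array([ 0.00896166, -0.00913281, -0.02038069]), 'grasp_force': 0.0, 'width': 87.70875552609765}
{'fx': 416.14707826129904, 'fy': 416.14707826129904, 'cx': 323.4329398215423, 'cy': 201.06642704369793, 'origin': array([920.29757161, 547.39144557, 816.80625934]), 'orientation': array([-0.69455857, -2.61445614,  1.10675874])}
{'fx': 435.90678375441377, 'fy': 435.90678375441377, 'cx': 315.2817413730492, 'cy': 200.15911695360415, 'origin': array([ 272.87204287, -137.89568505, 1521.01231879]), 'orientation': array(
[... 884 characters left out ...]
 gold_bangle [([431.0, -61.0, 2.0], 0.55)]
top green_wax [([404.0, -191.0, -4.0], 0.47)]
top ball_vise [([467.0, -630.0, -0.0], 0.88)]
scene blue_box [([566.0, -295.0, -1.0], 0.7)]
scene yellow_tray [([563.0, 300.0, 2.0], 0.9)]
scene lift_tray [([642.0, 17.0, -1.0], 0.59)]
scene silver_bangle [([326.0, -269.0, 1.0], 0.65), ([565.0, -293.0, -2.0], 0.29)]
scene white_jar [([424.0, 58.0, -3.0], 0.65)]
scene purple_wax [([341.0, 280.0, -3.0], 0.79)]
scene red_jar [([405.0, 182.0, -3.0], 0.47)]
scene gold_bangle [([432.0, -59.0, -4.0], 0.58), ([401.0, -186.0, 2.0], 0.19)]
scene green_wax [([402.0, -186.0, -0.0], 0.77)]
scene ball_vise [([463.0, -625.0, -6.0], 0.97), ([568.0, -295.0, -2.0], 0.46)]
```

View pics/top0.png

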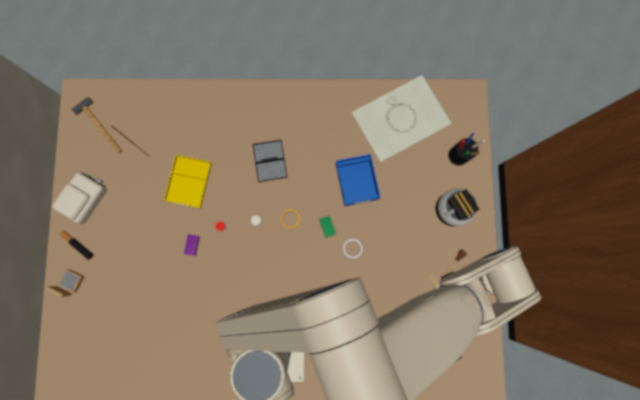

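View pics/scene0.png

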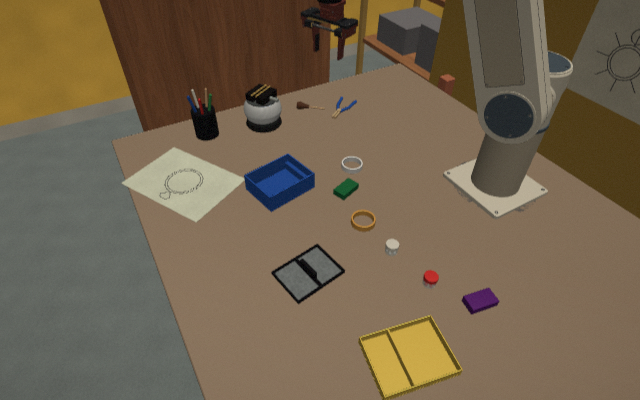

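```bash
python3 - <<'E'
from h import *
# mask based: min area rect, at top-camera, plane height
Z=dict(blue_box=54,yellow_tray=22,lift_tray=11,silver_bangle=18,white_jar=30,purple_wax=20,red_jar=30,gold_bangle=18,green_wax=20)
c,M=cam('top'); get_image('top')
for t,z in Z.items():
    o=outline_of(t,'top')
    if not o: print(t,'none'); continue
    m=o[0]['mask'].astype(np.uint8)
    cs,_=cv2.findContours(m,cv2.RETR_EXTERNAL,cv2.CHAIN_APPROX_NONE); k=max(cs,key=cv2.contourArea)[:,0]
    P=np.array([ray(c,M,u,v,z)[:2] for u,v in k],np.float32)
    (x,y),(a,b),th=cv2.minAreaRect(P)
    if a<b: a,b,th=b,a,th-90
    print(t,round(o[0]['confidence'],2),'px',k.mean(0).round(),'ctr',round(x),round(y),'size',round(a),round(b),'long axis deg',round(th,1))
E
```

```text
blue_box 0.7 px [358. 180.] ctr 560 -294 size 164 129 long axis deg 11.4
yellow_tray 0.78 px [188. 181.] ctr 562 296 size 168 132 long axis deg -11.8
lift_tray 0.93 px [270. 161.] ctr 638 14 size 145 109 long axis deg 11.2
silver_bangle none
white_jar none
purple_wax 0.79 px [192. 245.] ctr 339 275 size 72 46 long axis deg -8.1
red_jar 0.4 px [220. 226.] ctr 402 178 size 32 31 long axis deg 46.0
gold_bangle none
green_wax 0.6 px [327. 227.] ctr 401 -188 size 66 36 long axis deg 26.2
```

Both overview pictures agree with the networks. In the top view the silver bangle is at (353,248), the box at (358,180), the lift tray at (270,161), the yellow tray at (188,181) with its small bay on the far side, the purple wax at (192,245), and the red and white jars at (220,226) and (255,220). I'll go above the silver bangle, turning the jaws to the box's x axis.

```bash
cat >> h.py <<'E'
def head(o):
    t=R.from_rotvec(o['orientation']).as_matrix(); return np.degrees(np.arctan2(t[1,0],t[0,0]))
def plan(x,y,z,phi,o=None):
    """fractions of shift and z turn from measured pose to target (tool down)"""
    o=o or get_obs(); t=R.from_rotvec(o['orientation']).as_matrix()
    s=t.T@(np.array([x,y,z])-o['ee_pos'])/200
    a=np.radians(phi); T=np.array([[np.cos(a),np.sin(a),0],[np.sin(a),-np.cos(a),0],[0,0,-1]])
    rv=np.degrees(R.from_matrix(t.T@T).as_rotvec())/30
    print('at',o['ee_pos'].round(1),'head',round(head(o),1),'-> shift',s.round(3),'turn',rv.round(3))
E
python3 -c "
from h import *
plan(330,-273,170,101.4)
plan(330,-273,170,52.8)"
```

```text
at [ 242.1 -576.2  239.7] head 22.8 -> shift [ 0.992 -1.227  0.348] turn [ 0.    0.   -2.62]
at [ 242.1 -576.2  239.7] head 22.8 -> shift [ 0.992 -1.227  0.348] turn [ 0.  0. -1.]
```

```bash
python3 -m jog '.5 -.61 .17 0 0 -1 -1;.5 -.61 .17 0 0 -1 -1;.5 -.61 .17 0 0 -1 -1;.5 -.61 .17 0 0 -1 -1;.5 -.61 .17 0 0 -1 -1' >/dev/null; python3 -m jog '.735 -.288 .178 0 0 -1 -1;.735 -.288 .178 0 0 -1 -1;.735 -.288 .178 0 0 -1 -1;.735 -.288 .178 0 0 -1 -1;.735 -.288 .178 0 0 -1 -1;.735 -.288 .178 0 0 -1 -1'; python3 -m jog '0 0 0 0 0 -.62 -1;0 0 0 0 0 -.62 -1;0 0 0 0 0 -.62 -1;0 0 0 0 0 -.62 -1'
cat >> h.py <<'E'
def look(t,z,name=None,n='wrist',i=0):
    """z: plane height for mask edge -> fit"""
    o=get_obs(); im=get_image(n) if name is None else save(n,name); c,M=cam(n,o)
    for f in (look_for,pinpoint): print(t,f.__name__,[(w(M,d['xyz']).round(1).tolist(),round(d['confidence'],2)) for d in f(t,n)[:2]])
    r=outline_of(t,n)
    if not r: print('no mask'); return
    m=r[i]['mask'].astype(np.uint8)
    cs,_=cv2.findContours(m,cv2.RETR_EXTERNAL,cv2.CHAIN_APPROX_NONE); k=max(cs,key=cv2.contourArea)[:,0]
    for zz in np.atleast_1d(z):
        P=np.array([ray(c,M,u,v,zz)[:2] for u,v in k],np.float32)
        (x,y),(a,b),th=cv2.minAreaRect(P)
        if a<b: a,b,th=b,a,th-90
        print(' mask',round(r[i]['confidence'],2),'z',zz,'ctr',round(float(x),1),round(float(y),1),'size',round(a,1),round(b,1),'axis',round(th,1),'px',k.min(0),k.max(0))
E
python3 - <<'E'
from h import *
look('silver_bangle',[0,18],'w1.png'); plan(328,-273,100,101.4)
E
```

```text
t: 2.7
ee_pos: [331.0, -274.6, 170.7]
orientation: [2.359, 2.072, 0.0]
ft_force: [-0.2, 0.9, -0.1]
width: 87.8
grasp_force: 0.0
t: 3.1
ee_pos: [330.2, -274.5, 170.4]
orientation: [1.996, 2.424, -0.0]
ft_force: [0.8, 0.9, 0.0]
width: 87.4
grasp_force: 0.0
silver_bangle call [([325.6, -279.8, 21.6], 0.6)]
silver_bangle call []
 mask 0.85 z 0 ctr 329.4 -277.9 size 70.4 70.1 axis 56.4 px [279 147] [351 221]
 mask 0.85 z 18 ctr 328.6 -272.9 size 66.4 66.1 axis 56.4 px [279 147] [351 221]
at [ 330.1 -273.4  170.1] head 101.2 -> shift [ 0.004 -0.01   0.351] turn [ 0.     0.    -0.006]
```

View pics/w1.png

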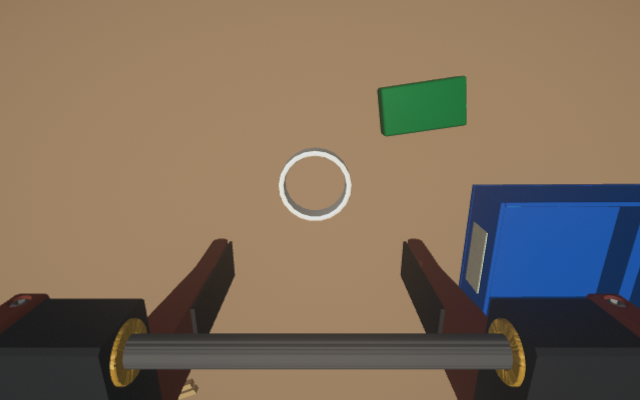

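The wrist view shows the bangle between the jaws, ring centre near (315,185). Its 66 mm size fits a rim at z=18. I'll go down and look again from a second height.

```bash
python3 -m jog '0 -.008 .35 0 0 0 -1;0 -.008 .35 0 0 0 -1;0 -.008 .35 0 0 0 -1' >/dev/null
python3 - <<'E'
from h import *
look('silver_bangle',[0,18]); plan(328.5,-272.9,20,101.4)
E
```

```text
silver_bangle call [([326.4, -280.4, 18.0], 0.95)]
silver_bangle call []
 mask 0.88 z 0 ctr 330.1 -278.5 size 72.8 70.2 axis -78.5 px [272 169] [365 260]
 mask 0.88 z 18 ctr 328.7 -271.9 size 67.4 65.0 axis -78.5 px [272 169] [365 260]
at [ 329.3 -274.   101.1] head 101.4 -> shift [ 0.007 -0.003  0.406] turn [ 0.002  0.003 -0.001]
```

```bash
python3 -m jog '.008 -.003 .3 0 0 0 -1;.008 -.003 .35 0 0 0 -1;.008 -.003 .405 0 0 0 -1;.008 -.003 .405 0 0 0 -1;.008 -.003 .405 0 0 0 -1' ; python3 -m jog '0 0 0 0 0 0 1;0 0 0 0 0 0 1;0 0 0 0 0 0 1;0 0 0 0 0 0 1;0 0 0 0 0 0 1;0 0 0 0 0 0 1;0 0 0 0 0 0 1;0 0 0 0 0 0 1'; python3 -m jog '0 0 -.3 0 0 0 1;0 0 -.6 0 0 0 1;0 0 -.7 0 0 0 1;0 0 -.7 0 0 0 1;0 0 -.7 0 0 0 1'
python3 - <<'E'
from h import *
plan(560,-294,180,101.4)
E
```

```text
t: 4.3
ee_pos: [328.3, -272.5, 20.0]
orientation: [1.989, 2.43, -0.0]
ft_force: [-0.3, -0.2, -0.7]
width: 87.8
grasp_force: 0.0
t: 5.1
ee_pos: [328.0, -272.3, 19.7]
orientation: [1.989, 2.43, -0.0]
ft_force: [-0.3, -0.0, 9.0]
width: 66.1
grasp_force: 30.0
t: 5.6
ee_pos: [327.9, -272.2, 159.8]
orientation: [1.988, 2.429, -0.0]
ft_force: [0.2, -0.6, -0.6]
width: 66.6
grasp_force: 30.0
at [ 327.9 -272.2  159.8] head 101.4 -> shift [-0.336  1.116 -0.099] turn [ 0.003  0.004 -0.   ]
```

```bash
python3 -m jog '-.4 .9 -.2 0 0 0 1;-.4 .9 -.2 0 0 0 1;-.4 .9 -.2 0 0 0 1;-.4 .9 -.2 0 0 0 1;-.4 .9 -.2 0 0 0 1;-.4 .9 -.2 0 0 0 1'>/dev/null
python3 - <<'E'
from h import *
look('blue_box',[0,54],'w2.png'); plan(562,-294,180,101.4)
E
```

```text
blue_box call [([578.8, -292.0, 5.8], 0.81)]
blue_box call []
 mask 0.56 z 0 ctr 575.9 -303.6 size 188.9 148.1 axis 11.1 px [279 101] [476 244]
 mask 0.56 z 54 ctr 564.6 -292.2 size 159.0 124.7 axis 11.1 px [279 101] [476 244]
at [ 518.  -314.2  197.7] head 101.4 -> shift [0.055 0.236 0.088] turn [-0.004 -0.004 -0.001]
```

View pics/w2.png

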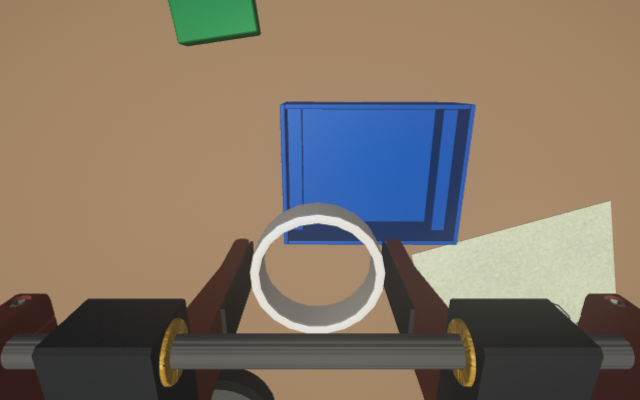

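The box shows clear at (279–476, 101–244), and its rim measures 159×125 at z=54. Its centre is (564.6, -292.2) and its axis 11.1°.

```bash
python3 -m jog '.061 .248 .4 0 0 0 1;.061 .248 .4 0 0 0 1;.061 .248 .4 0 0 0 1;.061 .248 .4 0 0 0 1'>/dev/null
python3 - <<'E'
from h import *
plan(564.5,-292.5,25,101.3)
E
```

```text
at [ 564.8 -292.6  118.4] head 101.4 -> shift [ 0.    -0.     0.467] turn [-0.004 -0.003  0.004]
```

```bash
python3 -m jog '0 0 .2 0 0 0 1;0 0 .35 0 0 0 1;0 0 .43 0 0 0 1;0 0 .455 0 0 0 1;0 0 .47 0 0 0 1;0 0 .47 0 0 0 1;0 0 .47 0 0 0 1'; python3 -m jog '0 0 0 0 0 0 -.7;0 0 0 0 0 0 -.7;0 0 0 0 0 0 -.7;0 0 0 0 0 0 -.7;0 0 0 0 0 0 -.7';python3 -m jog '0 0 -.2 0 0 0 -.7;0 0 -.45 0 0 0 -.7;0 0 -.7 0 0 0 -.7;0 0 -.7 0 0 0 -1;0 0 -.7 0 0 0 -1'
python3 - <<'E'
from h import *
look('silver_bangle',[22],'w3.png'); look('blue_box',[54]); plan(640,17,170,11.2)
E
```

```text
t: 7.5
ee_pos: [566.9, -293.6, 26.5]
orientation: [1.989, 2.429, 0.001]
ft_force: [1.1, -0.4, -0.3]
width: 66.6
grasp_force: 30.0
t: 8.0
ee_pos: [566.1, -293.0, 25.1]
orientation: [-1.99, -2.431, 0.0]
ft_force: [-0.7, -0.5, -0.0]
width: 74.4
grasp_force: 0.0
t: 8.5
ee_pos: [566.7, -293.4, 166.5]
orientation: [1.988, 2.429, 0.001]
ft_force: [-1.0, 0.3, -0.4]
width: 86.1
grasp_force: 0.0
silver_bangle call [([563.7, -299.4, 25.6], 0.93)]
silver_bangle call []
 mask 0.85 z 22 ctr 567.9 -293.3 size 66.4 64.8 axis -78.6 px [280 152] [354 225]
blue_box call [([571.3, -292.3, 7.7], 0.97), ([406.6, -188.3, 20.8], 0.28)]
blue_box call [([566.7, -296.4, -0.5], 0.87)]
 mask 0.92 z 54 ctr 565.0 -291.0 size 157.6 127.4 axis 11.5 px [208 117] [425 274]
at [ 565.6 -292.8  163.9] head 101.4 -> shift [ 1.445  0.67  -0.03 ] turn [-0.004  0.     3.006]
```

View pics/w3.png

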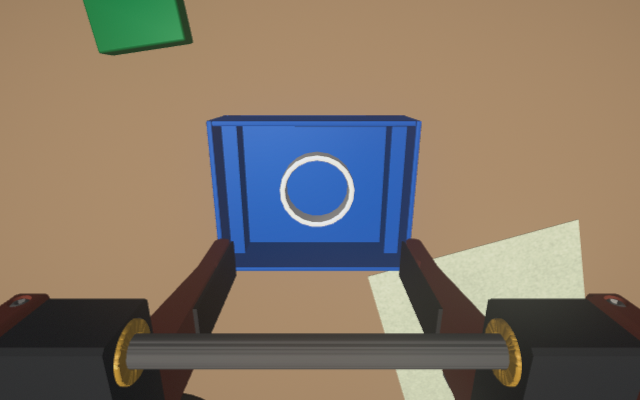

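The bangle lies flat in the box at (317,189), centred. The tray's bar needs the same heading, so I'll go over to the lift tray.

```bash
python3 -m jog '.75 .33 -.03 0 0 0 -1;.75 .33 -.03 0 0 0 -1;.75 .33 -.03 0 0 0 -1;.75 .33 -.03 0 0 0 -1;.75 .33 -.03 0 0 0 -1'>/dev/null; python3 -m jog '.7 .34 0 0 0 0 -1;.7 .34 0 0 0 0 -1;.7 .34 0 0 0 0 -1;.7 .34 0 0 0 0 -1;.7 .34 0 0 0 0 -1'
python3 - <<'E'
from h import *
look('lift_tray',[0,11],'w4.png'); plan(640,17,110,101.2)
E
```

```text
t: 9.9
ee_pos: [640.3, 17.3, 170.6]
orientation: [-1.988, -2.432, 0.001]
ft_force: [-0.4, -0.2, -1.2]
width: 87.8
grasp_force: 0.0
lift_tray call [([638.4, 18.1, -1.8], 0.6)]
lift_tray call [([641.5, 16.5, -5.8], 0.91)]
 mask 0.71 z 0 ctr 640.8 12.4 size 146.0 111.9 axis 9.4 px [238 125] [398 242]
 mask 0.71 z 11 ctr 640.2 15.5 size 140.9 108.0 axis 9.4 px [238 125] [398 242]
at [639.8  15.5 170.9] head 101.3 -> shift [0.007 0.003 0.304] turn [-0.001  0.     0.002]
```

View pics/w4.png

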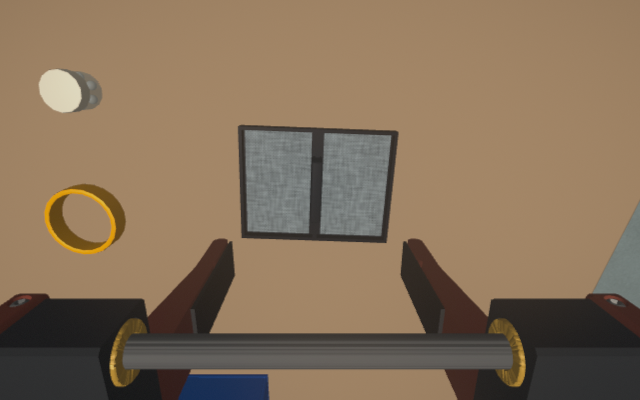

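The tray is clear at (238–398, 125–242) with its bar upright at (317,183), turned about 1.8° from my heading. I'll correct that and look closer.

```bash
python3 -m jog '0 0 .35 0 0 .063 -1;0 0 .35 0 0 .063 -1;0 0 .35 0 0 .063 -1;0 0 .35 0 0 .063 -1'>/dev/null
python3 - <<'E'
from h import *
look('lift_tray',[0,11],'w5.png'); plan(640.5,16,31,99.4)
c,M=cam('wrist')
for p in [(0,28),(0,-28)]:
  a=np.radians(9.4); print(proj(c,M,[640.2-p[1]*np.sin(a),15.5+p[1]*np.cos(a),29]))
E
```

```text
lift_tray call [([639.7, 21.2, -2.1], 0.96)]
lift_tray call [([642.3, 14.1, -1.0], 0.6)]
 mask 0.71 z 0 ctr 641.0 11.6 size 148.2 114.7 axis 9.0 px [213 136] [418 279]
 mask 0.71 z 11 ctr 640.4 15.5 size 141.6 109.6 axis 9.0 px [213 136] [418 279]
at [641.3  17.4 102.8] head 99.5 -> shift [-0.006 -0.006  0.359] turn [0.005 0.001 0.003]
(np.float64(313.29357488608593), np.float64(181.60186559386656))
(np.float64(313.35357546535886), np.float64(258.4220045488577))
```

View pics/w5.png

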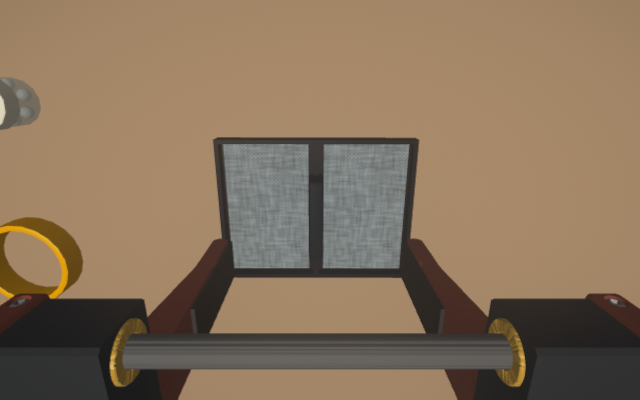

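```bash
python3 -m jog '-.004 -.002 .2 0 0 0 -1;-.004 -.002 .3 0 0 0 -1;-.004 -.002 .355 0 0 0 -1;-.004 -.002 .355 0 0 0 0;-.004 -.002 .355 0 0 0 0.5;-.004 -.002 .355 0 0 0 1;-.004 -.002 .355 0 0 0 1'; python3 -m jog '0 0 0 0 0 0 1;0 0 0 0 0 0 1;0 0 0 0 0 0 1;0 0 0 0 0 0 1;0 0 0 0 0 0 1;0 0 0 0 0 0 1;0 0 0 0 0 0 1;0 0 0 0 0 0 1'; python3 -m jog '0 0 -.2 0 0 0 1;0 0 -.4 0 0 0 1;0 0 -.6 0 0 0 1;0 0 -.6 0 0 0 1;0 0 -.6 0 0 0 1;0 0 -.6 0 0 0 1'
python3 - <<'E'
from h import *
get_image('wrist');look('lift_tray',[110,115,120],'w6.png'); plan(565,-292.3,160,101.3)
E
```

```text
t: 11.4
ee_pos: [640.8, 16.9, 31.3]
orientation: [2.029, 2.397, 0.002]
ft_force: [0.4, -0.2, 0.6]
width: 59.5
grasp_force: 0.0
t: 12.2
ee_pos: [639.8, 16.9, 30.0]
orientation: [-2.03, -2.398, 0.0]
ft_force: [-0.5, 0.9, 0.1]
width: 9.8
grasp_force: 30.0
t: 12.8
ee_pos: [638.7, 16.8, 148.6]
orientation: [-2.028, -2.396, 0.003]
ft_force: [-0.0, -0.1, -0.9]
width: 9.8
grasp_force: 30.0
lift_tray call [([638.9, 35.6, 118.7], 0.58)]
lift_tray call [([641.2, 17.1, 112.3], 0.98)]
 mask 0.92 z 110 ctr 640.6 10.3 size 156.5 112.6 axis 9.5 px [173 157] [462 332]
 mask 0.92 z 115 ctr 640.2 12.8 size 152.2 109.6 axis 9.5 px [173 157] [462 332]
 mask 0.92 z 120 ctr 639.8 15.3 size 148.0 106.5 axis 9.5 px [173 157] [462 332]
at [639.2  16.9 148.7] head 99.5 -> shift [-1.463 -0.621 -0.055] turn [-0.004 -0.001 -0.06 ]
```

View pics/w6.png

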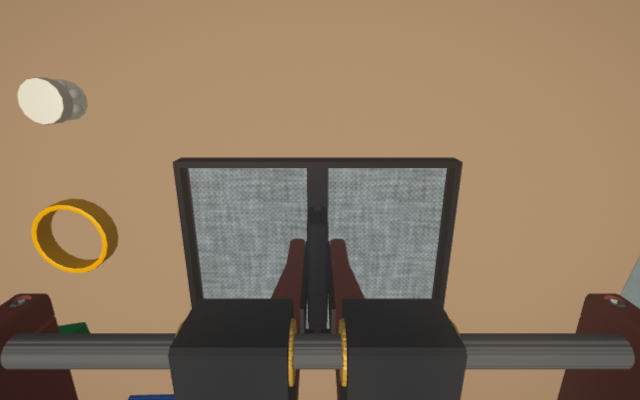

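The tray hangs level with its rim row at about 160 and the bar central at (317,250). I'll carry it to the box.

```bash
python3 -m jog '-.73 -.31 -.05 0 0 -.06 1;-.73 -.31 -.05 0 0 -.06 1;-.73 -.31 -.05 0 0 -.06 1;-.73 -.31 -.05 0 0 -.06 1;-.73 -.31 -.05 0 0 -.06 1'>/dev/null; python3 -m jog '-.72 -.34 .15 0 0 0 1;-.72 -.34 .15 0 0 0 1;-.72 -.34 .15 0 0 0 1;-.72 -.34 .15 0 0 0 1;-.72 -.34 .15 0 0 0 1;-.72 -.34 .15 0 0 0 1'
python3 - <<'E'
from h import *
save('scene','s1.png'); plan(564.5,-292.4,59,101.3)
E
```

```text
t: 14.15
ee_pos: [565.0, -290.1, 129.9]
orientation: [-1.99, -2.43, -0.001]
ft_force: [0.6, 0.1, -0.9]
width: 9.7
grasp_force: 30.0
at [ 565.2 -289.9  130.1] head 101.4 -> shift [-0.012 -0.006  0.356] turn [ 0.    -0.001  0.003]
```

Now lower it in steps, watching the force.

```bash
python3 -m jog '-.012 -.006 .1 0 0 0 1;-.012 -.006 .2 0 0 0 1;-.012 -.006 .24 0 0 0 1;-.012 -.006 .28 0 0 0 1;-.012 -.006 .31 0 0 0 1;-.012 -.006 .31 0 0 0 1'; python3 -m jog '0 0 .015 0 0 0 1;0 0 .03 0 0 0 1;0 0 .042 0 0 0 1;0 0 .05 0 0 0 1;0 0 .05 0 0 0 1;0 0 .05 0 0 0 1'
python3 - <<'E'
from h import *
look('blue_box',[54],'w7.png');look('lift_tray',[39])
E
```

```text
t: 14.8
ee_pos: [563.7, -294.0, 67.7]
orientation: [-1.991, -2.43, 0.0]
ft_force: [0.2, -0.8, -0.8]
width: 9.3
grasp_force: 30.0
t: 15.4
ee_pos: [563.7, -294.6, 58.1]
orientation: [1.992, 2.429, -0.0]
ft_force: [0.9, 0.4, -1.6]
width: 9.9
grasp_force: 30.0
blue_box call [([560.9, -250.5, 46.8], 0.72)]
blue_box call []
 mask 0.83 z 54 ctr 562.3 -278.0 size 157.4 104.2 axis 11.4 px [138 128] [500 332]
lift_tray call [([561.4, -274.5, 27.7], 0.61)]
lift_tray call [([567.3, -296.6, 25.1], 0.63)]
 mask 0.89 z 39 ctr 564.4 -291.4 size 141.0 101.4 axis 11.4 px [173 156] [462 332]
```

View pics/w7.png

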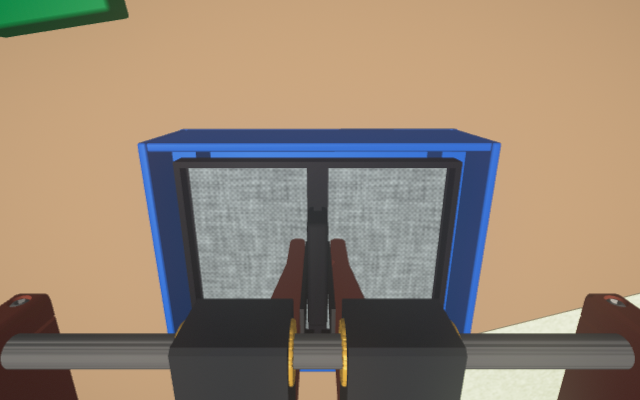

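The tray is inside the box walls with even gaps left and right. The wrist height matches seated (58), so I'll release.

```bash
python3 -m jog '0 0 .005 0 0 0 1;0 0 .005 0 0 0 1;0 0 .005 0 0 0 .4;0 0 .005 0 0 0 .4;0 0 .005 0 0 0 .4;0 0 .005 0 0 0 .4;0 0 .005 0 0 0 .4'; python3 -m jog '0 0 -.1 0 0 0 .4;0 0 -.3 0 0 0 .2;0 0 -.55 0 0 0 -1;0 0 -.55 0 0 0 -1;0 0 -.55 0 0 0 -1;0 0 -.55 0 0 0 -1'
python3 - <<'E'
from h import *
look('blue_box',[54],'w8.png');look('lift_tray',[39]); plan(427,58,170,101.3)
E
```

```text
t: 16.5
ee_pos: [563.6, -294.5, 57.0]
orientation: [-1.992, -2.429, 0.0]
ft_force: [1.0, -0.0, -0.9]
width: 26.2
grasp_force: 0.0
t: 17.1
ee_pos: [562.9, -294.0, 165.9]
orientation: [-1.991, -2.428, 0.001]
ft_force: [-0.3, -0.2, -1.3]
width: 62.9
grasp_force: 0.0
blue_box call [([571.6, -267.4, 45.8], 0.67)]
blue_box call []
 mask 0.72 z 54 ctr 564.4 -288.8 size 158.9 123.0 axis 10.9 px [212 115] [428 267]
lift_tray call [([565.2, -293.0, 27.4], 0.61)]
lift_tray call [([566.4, -292.7, 24.7], 0.78)]
 mask 0.89 z 39 ctr 565.2 -295.7 size 140.0 107.2 axis 11.4 px [230 133] [408 257]
at [ 563.5 -294.4  166.5] head 101.3 -> shift [ 1.862 -0.324 -0.016] turn [-0.001 -0.001  0.   ]
```

View pics/w8.png

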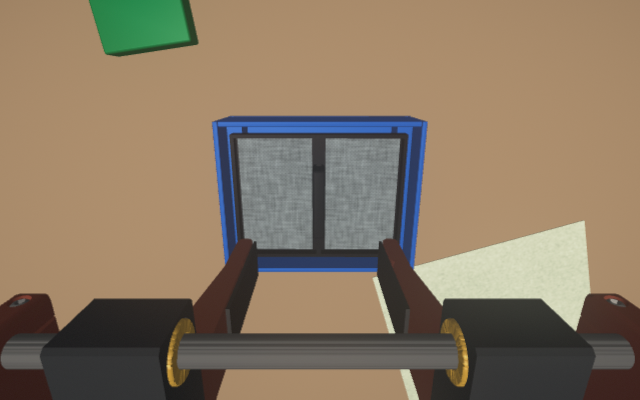

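The tray is seated parallel inside the box. Next is the white jar.

```bash
python3 -m jog '.93 -.16 0 0 0 0 -1;.93 -.16 0 0 0 0 -1;.93 -.16 0 0 0 0 -1;.93 -.16 0 0 0 0 -1;.93 -.16 0 0 0 0 -1'>/dev/null; python3 -m jog '.93 -.16 0 0 0 0 -1;.93 -.16 0 0 0 0 -1;.93 -.16 0 0 0 0 -1;.93 -.16 0 0 0 0 -1;.93 -.16 0 0 0 0 -1'
python3 - <<'E'
from h import *
look('white_jar',[20,30]); plan(426,59,100,101.3)
E
```

```text
t: 18.5
ee_pos: [426.8, 60.4, 167.1]
orientation: [-1.987, -2.433, 0.0]
ft_force: [0.9, 0.3, -0.7]
width: 87.6
grasp_force: 0.0
white_jar call [([423.4, 60.2, 30.0], 0.82)]
white_jar call [([426.6, 56.8, 4.0], 0.58)]
 mask 0.77 z 20 ctr 425.5 57.5 size 37.8 33.7 axis -78.4 px [295 171] [333 212]
 mask 0.77 z 30 ctr 425.0 60.4 size 36.5 32.5 axis -78.4 px [295 171] [333 212]
at [429.   57.  167.3] head 101.3 -> shift [ 0.013 -0.013  0.336] turn [ 0.002  0.001 -0.001]
```

```bash
python3 -m jog '.01 -.017 .33 0 0 0 -1;.01 -.017 .33 0 0 0 -1;.01 -.017 .33 0 0 0 -1;.01 -.017 .33 0 0 0 -1'>/dev/null
python3 - <<'E'
from h import *
look('white_jar',[18,30]); plan(425.3,59,27,101.3)
E
```

```text
white_jar call [([428.4, 61.0, 32.3], 0.64)]
white_jar call [([427.3, 54.0, 4.0], 0.81)]
 mask 0.56 z 18 ctr 426.5 57.4 size 41.0 35.4 axis 81.3 px [292 186] [341 242]
 mask 0.56 z 30 ctr 425.6 61.8 size 38.9 33.5 axis 81.3 px [292 186] [341 242]
at [425.4  58.8 102.1] head 101.3 -> shift [ 0.001 -0.001  0.376] turn [ 0.004  0.    -0.001]
```

```bash
python3 -m jog '.002 0 .25 0 0 0 -1;.002 0 .35 0 0 0 -1;.002 0 .376 0 0 0 -.3;.002 0 .376 0 0 0 0;.002 0 .376 0 0 0 1;.002 0 .376 0 0 0 1;.002 0 .376 0 0 0 1;.002 0 .376 0 0 0 1'; python3 -m jog '0 0 0 0 0 0 1;0 0 0 0 0 0 1;0 0 0 0 0 0 1;0 0 0 0 0 0 1'; python3 -m jog '0 0 -.2 0 0 0 1;0 0 -.4 0 0 0 1;0 0 -.6 0 0 0 1;0 0 -.7 0 0 0 1;0 0 -.7 0 0 0 1;0 0 -.7 0 0 0 1'
python3 - <<'E'
from h import *
a=np.radians(11.4)
for s in (35,-35): plan(564.8+s*np.cos(a),-294+s*np.sin(a),130,101.3)
E
```

```text
t: 20.1
ee_pos: [424.7, 59.5, 26.5]
orientation: [1.991, 2.429, 0.002]
ft_force: [0.8, -0.2, 0.5]
width: 43.3
grasp_force: 0.0
t: 20.5
ee_pos: [424.4, 59.5, 26.2]
orientation: [1.992, 2.429, 0.001]
ft_force: [-0.8, -1.2, 6.4]
width: 33.3
grasp_force: 30.0
t: 21.1
ee_pos: [424.0, 59.4, 165.7]
orientation: [1.992, 2.429, 0.001]
ft_force: [0.4, 0.6, -0.2]
width: 33.2
grasp_force: 30.0
at [424.   59.4 165.7] head 101.3 -> shift [-1.871  0.519  0.179] turn [0.001 0.    0.   ]
at [424.   59.4 165.7] head 101.3 -> shift [-1.871  0.169  0.179] turn [0.001 0.    0.   ]
```

The jaws across x would be tight beside the grip bar, so I'll turn them 90° on the way and close along the bay's long side.

```bash
python3 -m jog '-.94 .26 0 0 0 1 1;-.94 .26 0 0 0 1 1;-.94 .26 0 0 0 1 1;-.94 .26 0 0 0 1 1;-.94 .26 0 0 0 1 1;-.94 .26 0 0 0 1 1'>/dev/null;  python3 -m jog '-.675 .69 0 0 0 1 1;-.675 .69 0 0 0 1 1;-.675 .69 0 0 0 1 1;-.675 .69 0 0 0 1 1;-.675 .69 0 0 0 1 1;-.675 .69 0 0 0 1 1'>/dev/null; python3 -m jog '0 0 0 0 0 1 1;0 0 0 0 0 1 1;0 0 0 0 0 1 1;0 0 0 0 0 1 1;0 0 0 0 0 1 1'
python3 - <<'E'
from h import *
look('lift_tray',[39],'w9.png')
a=np.radians(11.4);s=35;plan(564.8+s*np.cos(a),-294+s*np.sin(a),100,11.4)
E
```

```text
t: 22.8
ee_pos: [598.4, -284.2, 165.2]
orientation: [-3.124, -0.313, 0.003]
ft_force: [-0.4, 0.7, -0.4]
width: 33.3
grasp_force: 30.0
lift_tray call [([597.8, -291.0, 27.9], 0.76), ([447.8, -574.0, 15.7], 0.24)]
lift_tray call [([565.2, -295.1, 23.7], 0.55)]
 mask 0.64 z 39 ctr 582.8 -293.0 size 108.0 106.1 axis 11.4 px [258 152] [391 273]
at [ 599.1 -285.8  165.7] head 11.5 -> shift [-0.001  0.007  0.328] turn [-0.001  0.001  0.002]
```

View pics/w9.png

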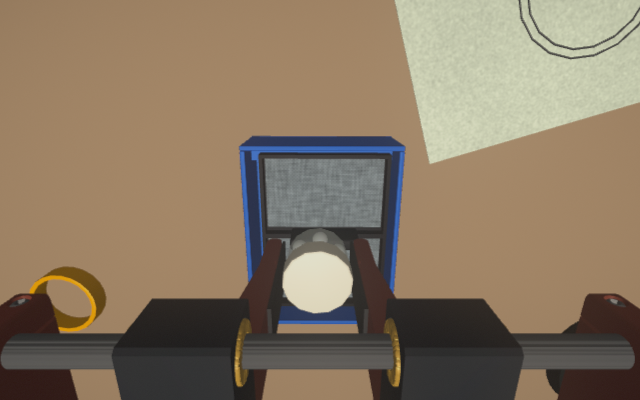

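The jar is held upright at (318,270), and the far bay is in view at (325,192), slightly right of centre. I'll nudge over and lower.

```bash
python3 -m jog '.005 .015 .2 0 0 0 1;.005 .015 .35 0 0 0 1;.005 .015 .45 0 0 0 1;.005 .015 .49 0 0 0 1;.005 .015 .51 0 0 0 1;.005 .015 .51 0 0 0 1;.005 .015 .51 0 0 0 1'; python3 -m jog '0 0 .01 0 0 0 1;0 0 .02 0 0 0 1;0 0 .029 0 0 0 1;0 0 .029 0 0 0 1'
python3 -c "
from h import *
plan(600,-288.5,57.4,11.4)"
```

```text
t: 23.7
ee_pos: [601.8, -289.9, 65.1]
orientation: [3.125, 0.31, 0.003]
ft_force: [0.8, -0.1, -0.8]
width: 33.0
grasp_force: 30.0
t: 24.1
ee_pos: [600.9, -289.5, 57.9]
orientation: [-3.126, -0.309, 0.0]
ft_force: [-0.2, -0.3, -0.6]
width: 33.3
grasp_force: 30.0
at [ 600.9 -289.5   57.9] head 11.3 -> shift [-0.003 -0.006  0.002] turn [-0.     0.001 -0.003]
```

```bash
python3 -m jog '0 0 .004 0 0 0 1;0 0 .004 0 0 0 1;0 0 .004 0 0 0 0;0 0 .004 0 0 0 0;0 0 .004 0 0 0 0;0 0 .004 0 0 0 0;0 0 .004 0 0 0 0'; python3 -m jog '0 0 -.1 0 0 0 0;0 0 -.3 0 0 0 -.2;0 0 -.55 0 0 0 -1;0 0 -.55 0 0 0 -1;0 0 -.55 0 0 0 -1;0 0 -.55 0 0 0 -1'
python3 - <<'E'
from h import *
look('white_jar',[61],'w10.png');look('lift_tray',[39]); plan(340,278,170,11.4)
E
```

```text
t: 24.8
ee_pos: [601.1, -289.6, 57.3]
orientation: [3.126, 0.309, 0.0]
ft_force: [-0.0, -0.8, 0.2]
width: 44.1
grasp_force: 0.0
t: 25.4
ee_pos: [600.2, -289.2, 166.1]
orientation: [-3.125, -0.309, 0.003]
ft_force: [-0.7, 0.9, 0.0]
width: 80.5
grasp_force: 0.0
white_jar call [([601.7, -290.0, 62.2], 0.97)]
white_jar call [([599.5, -289.9, 32.2], 0.64)]
 mask 0.91 z 61 ctr 603.2 -289.7 size 39.6 33.2 axis 1.8 px [297 176] [341 225]
lift_tray call [([567.5, -298.0, 29.9], 0.62)]
lift_tray call [([565.7, -296.0, 23.0], 0.71)]
no mask
at [ 600.9 -289.5  166.6] head 11.3 -> shift [-0.723 -3.038 -0.014] turn [-0.001  0.001 -0.003]
```

View pics/w10.png

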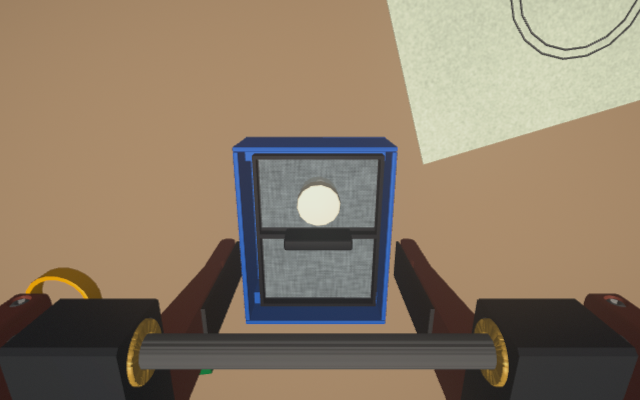

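The white jar stands in the far bay at (318,205) with the tray still seated. Now the purple wax.

```bash
for i in 1; do python3 -m jog '-.18 -.76 0 0 0 0 -1;-.18 -.76 0 0 0 0 -1;-.18 -.76 0 0 0 0 -1;-.18 -.76 0 0 0 0 -1;-.18 -.76 0 0 0 0 -1'; python3 -m jog '-.18 -.76 0 0 0 0 -1;-.18 -.76 0 0 0 0 -1;-.18 -.76 0 0 0 0 -1;-.18 -.76 0 0 0 0 -1;-.18 -.76 0 0 0 0 -1';python3 -m jog '-.18 -.76 0 0 0 0 -1;-.18 -.76 0 0 0 0 -1;-.18 -.76 0 0 0 0 -1;-.18 -.76 0 0 0 0 -1;-.18 -.76 0 0 0 0 -1';python3 -m jog '-.18 -.76 0 0 0 .65 -1;-.18 -.76 0 0 0 .65 -1;-.18 -.76 0 0 0 .65 -1;-.18 -.76 0 0 0 .65 -1;-.18 -.76 0 0 0 .65 -1;-.18 -.76 0 0 0 .65 -1'; done | grep ee_pos
python3 - <<'E'
from h import *
print(get_obs()['qpos']);look('purple_wax',[0,20]); plan(340,278,95,-8.1)
E
```

```text
ee_pos: [535.8, -146.6, 167.6]
ee_pos: [472.0, -5.4, 167.6]
ee_pos: [407.4, 136.7, 167.6]
ee_pos: [342.3, 277.5, 167.2]
[ 6.54564080e-01  2.68413087e-01  2.08011395e+00 -6.63804286e-04
  7.92770824e-01  2.36945781e+00]
purple_wax call [([343.8, 276.3, 20.8], 0.7)]
purple_wax call [([341.2, 279.1, -0.8], 0.71)]
 mask 0.71 z 0 ctr 337.6 278.7 size 78.6 43.8 axis -9.3 px [294 147] [341 227]
 mask 0.71 z 20 ctr 343.4 277.9 size 73.6 41.0 axis -9.3 px [294 147] [341 227]
at [341.7 277.1 167.2] head -8.3 -> shift [-0.009 -0.003  0.361] turn [ 0.    -0.    -0.008]
```

```bash
python3 -m jog '0 0 .35 0 0 .04 -1;0 0 .35 0 0 .04 -1;0 0 .35 0 0 .04 -1;0 0 .35 0 0 .04 -1;0 0 .35 0 0 .04 -1'>/dev/null
python3 - <<'E'
from h import *
look('purple_wax',[0,20],'w11.png'); plan(341.6,278,25,-9.3)
E
```

```text
purple_wax call [([345.1, 277.0, 20.0], 0.82)]
purple_wax call [([341.1, 276.9, -0.2], 0.66), ([406.5, 182.6, 2.5], 0.36)]
 mask 0.7 z 0 ctr 336.6 279.2 size 80.0 43.7 axis -9.0 px [289 162] [348 262]
 mask 0.7 z 20 ctr 343.9 278.0 size 73.4 40.1 axis -9.0 px [289 162] [348 262]
at [341.3 278.8  98.2] head -9.4 -> shift [0.002 0.004 0.366] turn [-0.003 -0.003 -0.003]
```

View pics/w11.png

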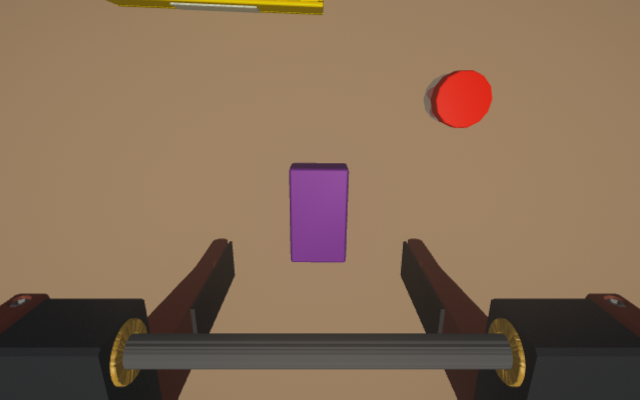

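The wax at (319,213) is square to the jaws and centred. I'll grasp it.

```bash
python3 -m jog '.002 .004 .25 0 0 0 -1;.002 .004 .35 0 0 0 -1;.002 .004 .38 0 0 0 -.3;.002 .004 .38 0 0 0 0;.002 .004 .38 0 0 0 1;.002 .004 .38 0 0 0 1;.002 .004 .38 0 0 0 1;.002 .004 .38 0 0 0 1'; python3 -m jog '0 0 0 0 0 0 1;0 0 0 0 0 0 1;0 0 0 0 0 0 1;0 0 0 0 0 0 1'; python3 -m jog '0 0 -.2 0 0 0 1;0 0 -.4 0 0 0 1;0 0 -.6 0 0 0 1;0 0 -.7 0 0 0 1;0 0 -.7 0 0 0 1;0 0 -.7 0 0 0 1'
python3 - <<'E'
from h import *
plan(533,303,150,-11.8)
E
```

```text
t: 29.6
ee_pos: [341.3, 277.8, 21.9]
orientation: [-3.13, 0.257, -0.002]
ft_force: [0.0, -1.3, -0.3]
width: 43.7
grasp_force: 0.0
t: 30.0
ee_pos: [341.3, 277.8, 21.8]
orientation: [-3.13, 0.257, -0.001]
ft_force: [-0.1, -0.2, 6.9]
width: 39.7
grasp_force: 30.0
t: 30.6
ee_pos: [340.8, 277.5, 161.2]
orientation: [-3.131, 0.257, -0.001]
ft_force: [0.1, -0.8, -0.6]
width: 40.0
grasp_force: 30.0
at [340.8 277.5 161.2] head -9.4 -> shift [ 0.927 -0.283  0.057] turn [-0.001 -0.001  0.08 ]
```

```bash
python3 -m jog '.5 -.28 0 0 0 .08 1;.92 -.28 0 0 0 .08 1;.92 -.28 0 0 0 .08 1;.92 -.28 0 0 0 .08 1;.92 -.28 0 0 0 .08 1;.92 -.28 0 0 0 .08 1'
python3 - <<'E'
from h import *
look('yellow_tray',[22],'w12.png'); plan(533,303,30,-11.8)
E
```

```text
t: 31.2
ee_pos: [530.8, 301.8, 158.5]
orientation: [3.122, -0.324, -0.006]
ft_force: [-0.4, -0.2, -1.3]
width: 39.7
grasp_force: 30.0
yellow_tray call [([586.3, 298.5, 2.4], 0.93)]
yellow_tray call [([565.1, 298.7, -1.2], 0.9), ([407.2, 180.6, 2.3], 0.21)]
 mask 0.92 z 22 ctr 565.1 300.1 size 167.0 129.2 axis -11.6 px [225  42] [394 245]
at [529.9 302.5 160.4] head -11.8 -> shift [ 0.016 -0.007  0.652] turn [0.003 0.003 0.001]
```

View pics/w12.png

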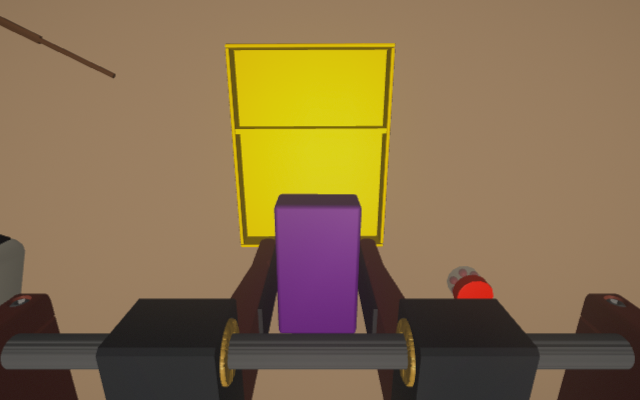

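The tray is clear at (225–394, 42–245), the partition at row 130, and the wax is level in the jaws.

```bash
python3 -m jog '.014 -.02 .25 0 0 0 1;.014 -.02 .45 0 0 0 1;.014 -.02 .58 0 0 0 1;.014 -.02 .63 0 0 0 1;.014 -.02 .65 0 0 0 1;.014 -.02 .65 0 0 0 1;.014 -.02 .65 0 0 0 1'
python3 -c "
from h import *
plan(533.5,306,24.8,-11.6)"
```

```text
t: 32.1
ee_pos: [536.0, 306.7, 32.8]
orientation: [-3.124, 0.322, -0.003]
ft_force: [-0.3, 0.5, -0.8]
width: 40.1
grasp_force: 30.0
at [536.  306.7  32.8] head -11.8 -> shift [-0.012  0.006  0.04 ] turn [-0.003 -0.004 -0.006]
```

```bash
python3 -m jog '-.006 .003 .02 0 0 0 1;-.006 .003 .03 0 0 0 1;-.006 .003 .038 0 0 0 1;-.006 .003 .038 0 0 0 1;-.006 .003 .038 0 0 0 1'; python3 -m jog '0 0 0 0 0 0 -.2;0 0 0 0 0 0 -.2;0 0 0 0 0 0 -.2;0 0 0 0 0 0 -.2;0 0 0 0 0 0 -.2';python3 -m jog '0 0 -.1 0 0 0 -.2;0 0 -.3 0 0 0 -.5;0 0 -.6 0 0 0 -1;0 0 -.68 0 0 0 -1;0 0 -.68 0 0 0 -1;0 0 -.68 0 0 0 -1'
python3 - <<'E'
from h import *
look('purple_wax',[23],'w13.png');look('yellow_tray',[22]); plan(406,181,165,-11.8)
E
```

```text
t: 32.6
ee_pos: [534.0, 305.9, 24.9]
orientation: [-3.125, 0.323, -0.001]
ft_force: [-4.4, -2.4, 8.7]
width: 39.4
grasp_force: 30.0
t: 33.1
ee_pos: [533.8, 305.7, 23.5]
orientation: [3.125, -0.323, -0.0]
ft_force: [0.4, -0.6, -0.6]
width: 52.7
grasp_force: 0.0
t: 33.7
ee_pos: [533.9, 305.8, 159.9]
orientation: [-3.124, 0.323, -0.001]
ft_force: [-0.4, 0.6, -0.3]
width: 86.6
grasp_force: 0.0
purple_wax call [([535.3, 306.1, 23.6], 0.75)]
purple_wax call [([536.2, 306.6, 3.9], 0.8)]
 mask 0.81 z 23 ctr 536.6 305.9 size 72.8 39.3 axis -12.9 px [294 147] [341 229]
yellow_tray call [([583.5, 296.8, 0.4], 0.84), ([539.2, 306.3, 22.9], 0.58)]
yellow_tray call [([562.1, 302.2, -3.0], 0.58)]
 mask 0.8 z 22 ctr 563.9 300.3 size 168.3 129.1 axis -11.7 px [231  45] [400 249]
at [533.6 305.6 158.8] head -11.8 -> shift [-0.497  0.74  -0.03 ] turn [0.002 0.002 0.   ]
```

View pics/w13.png

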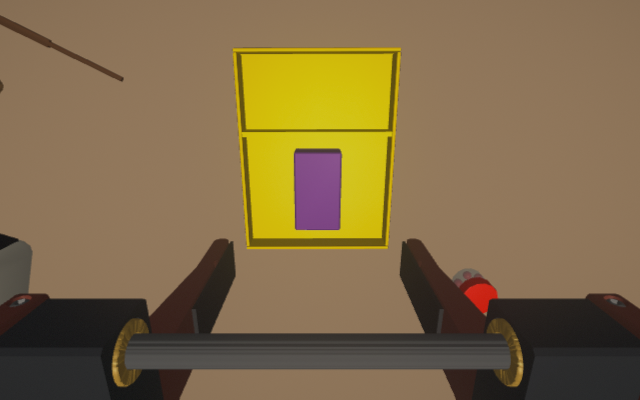

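The wax lies flat at (318,190), in the middle of the large compartment. Now the red jar.

```bash
python3 -m jog '-.497 .74 0 0 0 0 -1;-.497 .74 0 0 0 0 -1;-.497 .74 0 0 0 0 -1;-.497 .74 0 0 0 0 -1;-.497 .74 0 0 0 0 -1;-.497 .74 0 0 0 0 -1' |grep ee_pos
python3 - <<'E'
from h import *
look('red_jar',[0,30])
E
python3 -m jog '0 0 .3 0 0 0 -1;0 0 .3 0 0 0 -1;0 0 .3 0 0 0 -1;0 0 .3 0 0 0 -1' |grep ee_pos
python3 - <<'E'
from h import *
look('red_jar',[0,30]); plan(404,180,27,-11.8)
E
```

```text
ee_pos: [406.9, 181.3, 160.0]
red_jar call [([410.2, 177.2, 31.8], 0.85)]
red_jar call [([403.1, 179.4, 2.3], 0.89)]
 mask 0.72 z 0 ctr 399.1 180.5 size 43.2 36.6 axis -30.3 px [300 169] [339 215]
 mask 0.72 z 30 ctr 408.1 178.9 size 39.0 33.0 axis -30.3 px [300 169] [339 215]
ee_pos: [406.7, 181.5, 100.2]
red_jar call [([411.6, 179.9, 33.8], 0.88)]
red_jar call [([406.9, 179.4, 2.4], 0.57)]
 mask 0.89 z 0 ctr 397.7 182.1 size 45.2 37.1 axis 2.8 px [296 189] [345 245]
 mask 0.89 z 30 ctr 409.1 179.9 size 39.7 32.6 axis 2.8 px [296 189] [345 245]
at [407.2 181.6 100.9] head -11.8 -> shift [-0.015  0.012  0.369] turn [-0.003 -0.004  0.   ]
```

```bash
python3 -m jog '-.003 .007 .25 0 0 0 -1;-.003 .007 .35 0 0 0 -1;-.003 .007 .37 0 0 0 -.3;-.003 .007 .37 0 0 0 0;-.003 .007 .37 0 0 0 1;-.003 .007 .37 0 0 0 1;-.003 .007 .37 0 0 0 1;-.003 .007 .37 0 0 0 1'; python3 -m jog '0 0 0 0 0 0 1;0 0 0 0 0 0 1;0 0 0 0 0 0 1;0 0 0 0 0 0 1'; python3 -m jog '0 0 -.2 0 0 0 1;0 0 -.4 0 0 0 1;0 0 -.6 0 0 0 1;0 0 -.6 0 0 0 1;0 0 -.6 0 0 0 1;0 0 -.6 0 0 0 1'
python3 - <<'E'
from h import *
a=np.radians(-11.7);plan(564.6+51*np.cos(a),300.2+51*np.sin(a),145,-11.7)
E
```

```text
t: 36.3
ee_pos: [405.9, 180.1, 26.3]
orientation: [-3.124, 0.323, -0.002]
ft_force: [-0.5, 1.4, 0.9]
width: 43.1
grasp_force: 0.0
t: 36.7
ee_pos: [405.6, 180.0, 25.9]
orientation: [-3.125, 0.323, -0.0]
ft_force: [-1.2, -0.2, 6.1]
width: 33.4
grasp_force: 30.0
t: 37.3
ee_pos: [404.6, 179.6, 144.7]
orientation: [3.124, -0.323, -0.003]
ft_force: [-0.2, -0.2, -1.6]
width: 33.0
grasp_force: 30.0
at [404.6 179.6 144.7] head -11.8 -> shift [ 0.915 -0.754 -0.004] turn [ 0.002  0.003 -0.003]
```

```bash
python3 -m jog '.91 -.754 0 0 0 0 1;.91 -.754 0 0 0 0 1;.91 -.754 0 0 0 0 1;.91 -.754 0 0 0 0 1;.91 -.754 0 0 0 0 1;.91 -.754 0 0 0 0 1;.91 -.754 0 0 0 0 1'|grep ee_pos; python3 -m jog '0 0 .2 0 0 0 1;0 0 .4 0 0 0 1;0 0 .5 0 0 0 1;0 0 .54 0 0 0 1;0 0 .54 0 0 0 1;0 0 .54 0 0 0 1'
python3 -c "
from h import *
plan(614.5,289.9,29,-11.7)"
```

```text
ee_pos: [613.1, 289.8, 142.7]
t: 38.6
ee_pos: [614.5, 290.3, 38.6]
orientation: [-3.125, 0.323, -0.001]
ft_force: [0.2, 0.3, -0.9]
width: 33.5
grasp_force: 30.0
at [614.5 290.3  38.6] head -11.8 -> shift [0.    0.002 0.048] turn [-0.001 -0.001 -0.003]
```

```bash
python3 -m jog '0 0 .02 0 0 0 1;0 0 .035 0 0 0 1;0 0 .045 0 0 0 1;0 0 .05 0 0 0 1;0 0 .05 0 0 0 1;0 0 .05 0 0 0 1'; python3 -m jog '0 0 0 0 0 0 0;0 0 0 0 0 0 0;0 0 0 0 0 0 0;0 0 0 0 0 0 0;0 0 0 0 0 0 0';python3 -m jog '0 0 -.1 0 0 0 0;0 0 -.3 0 0 0 -.2;0 0 -.6 0 0 0 -1;0 0 -.7 0 0 0 -1;0 0 -.7 0 0 0 -1;0 0 -.7 0 0 0 -1'
python3 - <<'E'
from h import *
look('red_jar',[33],'w14.png')
im=get_image('scene'); save('scene','s2.png')
c,M=cam('scene')
for n in ['top','scene']:
    get_image(n); c,M=cam(n)
    for t in ['lift_tray','white_jar','purple_wax','red_jar','gold_bangle','green_wax']:
        print(n,t,[(w(M,d['xyz']).round().tolist(),round(d['confidence'],2)) for d in pinpoint(t,n)[:1]])
a=cv2.imread('pics/w14.png'); b=cv2.imread('pics/s2.png')
cv2.imwrite('pics/f.png',np.vstack([a[20:290,130:530],cv2.resize(b[120:400,100:500],(400,280))]))
E
```

```text
t: 39.2
ee_pos: [614.8, 290.5, 29.0]
orientation: [-3.125, 0.323, -0.001]
ft_force: [-2.6, -1.2, 7.6]
width: 33.2
grasp_force: 30.0
t: 39.7
ee_pos: [614.4, 290.4, 27.5]
orientation: [3.125, -0.323, -0.0]
ft_force: [0.2, 0.1, -0.5]
width: 43.6
grasp_force: 0.0
t: 40.3
ee_pos: [614.5, 290.4, 168.1]
orientation: [-3.124, 0.323, -0.001]
ft_force: [-0.4, -0.5, -1.6]
width: 80.4
grasp_force: 0.0
red_jar call [([615.6, 291.3, 35.2], 0.97)]
red_jar call [([613.1, 293.1, 5.7], 0.59)]
no mask
top lift_tray [([567.0, -293.0, 27.0], 0.72)]
top white_jar [([600.0, -288.0, 31.0], 0.41)]
top purple_wax [([532.0, 307.0, 4.0], 0.64)]
top red_jar [([615.0, 287.0, 3.0], 0.57)]
top gold_bangle [([603.0, -286.0, 30.0], 0.65)]
top green_wax [([403.0, -192.0, -1.0], 0.59)]
scene lift_tray []
scene white_jar [([598.0, -292.0, 28.0], 0.44)]
scene purple_wax [([536.0, 305.0, 5.0], 0.78)]
scene red_jar [([611.0, 292.0, 0.0], 0.65)]
scene gold_bangle [([434.0, -58.0, 0.0], 0.56)]
scene green_wax [([398.0, -186.0, 3.0], 0.6)]
```

View pics/f.png

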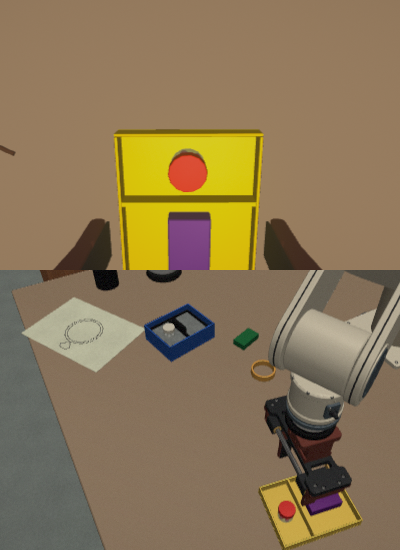

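In the composite, the red jar stands in the small compartment at (187,172), with the wax behind it at (188,240). In the lower half the white jar stands in the seated tray at (168,328), and the gold bangle and green wax haven't moved.

```bash
python3 -c "
from workcell import *
print(close_job())"
```

```text
the job is handed in; nothing more can be done
None
```

Both jobs are made up and handed in at about 41 s of the 122 s allowed; `close_job()` returned no verdict, but the last wrist and scene views showed every piece in place and the gold bangle, green wax and ball vise untouched.

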